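# Set the tile gauge to its red stop

## Robot

A 7-joint arm with a two-finger parallel gripper is mounted at the origin on a cart in front of the work surface, level with it; the furniture and walls round the work are solid. World frame = base frame: x ahead of the robot, y to its left, z up, the work surface at z = 0. Lengths are in m, angles in rad, forces in N, time in s.
With the tool pointing down it reaches from about 0.4 to 0.875 m from the base axis. Payload 19.3 kg.
Tool frame: the origin (TCP) lies at the very end of the fingers, on their centre line; the grasp point (between the pads) lies 19 mm behind it; z points along the fingers, y is the line along which they close (so a half turn about z gives the same grasp; the last joint's range is limited). The gripper opens to 85 mm and grips with 20 to 120 N. Pads are 22 mm wide; open, the fingers measure 114 mm over their backs; the gripper's body (76 mm by 85 mm) begins 54 mm behind the grasp point. The pads swing forward as they close: fully open they stand 13 mm farther back than shut.
Start: joints at [-1.372, 0.521, -0.036, 1.599, 0.021, 1.021, -0.113], TCP at [0.166, 0.603, 0.231] pointing down, gripper open.
Joint ranges: [-2.91, 2.91], [-0.3, 2.13], [-1.5, 1.42], [0.17, 2.43], [-1.26, 4.41], [0.16, 1.93], [-2.52, 2.52]. Speed limits (rad/s): [1.89, 1.89, 2.39, 2.39, 3.01, 3.01, 3.01].

## Interface

Orientations are given as [roll, pitch, yaw] about the fixed x, y, z axes, in that order (R = Rz(yaw) Ry(pitch) Rx(roll)).
In Python, from workcell import bot gives the robot as it stands. The module is installed in compiled form; this text tells all that it offers.
- The arm moves only by the tool apply_moves, never from a script. Its arguments are lists of equal length, an entry for each row: "claw": the finger opening in m, from 0 to 0.0854; "xyz": the shift along the tool's x, y, z in m, a list of three; "twist": the turn, a rotation vector about the tool's x, y, z in rad, a list of three. A call has 1 to 20 rows; each row shifts and turns the commanded pose from where the row before left it, along the tool's axes as they then stand; what a row does not reach is not made up. A row lasts 1/10 s, in which the tool goes at most 50 mm and 8.59 degrees, less where a joint would pass 70% of its speed; a pose out of reach is approached as far as the arm can. A call with a gripper value outside its range is refused whole. The fingers move at their own pace and stop on an object; "force" is the grip in N (left out, the last holds). Time passes only in rows, so rows that do not move let the fingers close. It gives the time, the measured TCP pose, the force, the opening and the grip force at its end, in the units of the state.
- bot.observe(): the state, without advancing time (a new reading comes with each control period).
- bot.grab_frame(name): name is "scene" or "top" or "wrist"; returns a dict with "img" (400x640x3 uint8, red, green, blue), "vfov" (degrees; the focal length in pixels is half the picture's height over the tangent of half this angle, whatever the lens; pixels are square), "cx", "cy" (the principal point, pixels), "view" (4x4, takes a point from world to camera coordinates). Camera axes: x right, y up, looking along -z (the intrinsics and any distortion apply to the point x, -y, -z); pixel columns grow to the right and rows downward; lengths in m; the calibration is good to about 2 mm. The wrist camera is an equidistant fisheye: a pixel r from the principal point sees the ray r / f radians off the axis. A picture is of the moment at which its call begins. There is no depth.
- bot.job_done(): hands the job in; it is judged then, once.
Trained networks look in the newest picture that a camera, given by its name, has taken for a name from the list of things; names that differ only in an ending like _2 or _b are one class to them, and where a whole thing is asked for, a point or a joint stands for the part that bears it (a point fixed in the world has none). Each returns a list of dicts, best first, with "score" (0 to 1); they miss things now and then, are a little off and sometimes report something else, mostly with a low value. They report only what shows in the picture. A call takes as long as a camera call.
- bot.find_in(camera, query): "position" ([x, y, z] in m, in world coordinates, good to about 4 mm: the middle of the surface that is visible of it).
The state is a dict: "clock": time; "qpos": joint angles; "qd": joint speeds; "joint_efforts": joint torques, N m; "position": TCP position; "tool_rot": TCP orientation; "force": force on the tool from outside, world axes, zero at the start; "moment": the same for the moment, N m; "grip_width": finger opening in m; "finger_force": force on a finger pad.
Only numpy, scipy, OpenCV 4.12 (cv2) and the standard library are available. Lean on these libraries where they do the work, as an engineer would, in place of code of your own. Each camera call takes 0.05 s, during which the arm holds its last target. There are 200 camera calls.

## Task

Set the tile-width gauge for the next batch: with the fingertips press down the yellow pad in the middle of the slider to free its brake and, keeping the pad pressed, push the slider along the rails until it sits flush against the red stop (not the grey one), then let go so that the pad springs up and the brake holds the slider there. Do not force the slider along while its pad is up, and leave the glaze jar, the timer and the clay crocodile where they stand; nothing needs to be gripped or lifted.

Things in the scene. Friction and masses are not known exactly. Their poses are not given: they have to be found in the camera images.
- gauge: Tile-width gauge, fixed to the table: beech base board 90 x 420 x 14 mm with two aluminium rails along its y axis (rail tops 24 mm above the table), a steel jaw fixed at the -y end. Origin: centre of the board's underside, on the table; y along the rails, z up, yaw varies.
- slider_mid (a point): Middle of the grey slider on the rails, on their centre line, 25 mm above the table; axes as the gauge's. Slider 80 mm along the rails, 56 wide; at each end a 13 mm thick shoulder, top 52 mm above the table; the yellow pad lies between them (54 mm clear), open at its other two sides. A thin steel jaw, 25 to 35 mm above the table, reaches 87 mm from it to the gauge's +x side.
- pad_top (a point): Centre of the top face of the yellow brake pad in the middle of the slider; 44 mm across and 50 mm along the rails, 45 mm above the table when up, 7 mm below the shoulders' tops. Moves down as it is pressed.
- brake_pad (a joint): Travel of the yellow pad in m: 0 up (brake on), 0.005 fully down. It sits on a spring: 6 N starts it, about 10 N holds it fully down; the brake is free from about 1 mm on. It springs up when let go.
- slider (a joint): Position of the slider along the gauge's y axis in m, 0 at the middle of the rails, positive toward the gauge's +y end. With the pad up a friction brake holds it against about 20 N; with the pad pressed it moves at about 2 N and stays where it is left.
- red_stop: Red stop block with a white line on top, fixed rigidly over the rails, at either end; 20 mm along the rails, 64 mm across, 50 mm high above the table, with a small screw to 56 mm. Origin: on the rails' centre line under the block's middle, at table height; axes as the gauge's. The slider touches it when their middles are 50 mm apart.
- grey_stop: Grey stop block of the same shape, at the other end of the rails; not the one wanted.
- glaze_jar: Bystander: white plastic glaze jar with a black lid, 51 mm across, 60 mm high; origin at the centre of its underside.
- timer: Bystander: green and white wind-up timer, 63 mm across, 43 mm high; origin at the centre of its underside.
- clay_crocodile: Bystander: flat green clay crocodile, 55 x 101 x 6 mm, lying on the table; origin at the centre of its underside.

How it is judged:
By the outcome, as a careful person would: the job done as asked, in the order asked, and still so for the second after the job is handed in, with the robot touching nothing.
It also fails if it takes over 32 s, if anything falls off the work surface, if the arm or the gripper's body presses on something with over 40 N, if the wrist force passes 120 N, or if a joint passes its speed limit or range.

## Working session

There is one attempt and no reset: what is moved stays moved. The work goes in short steps, Python scripts to look and compute and a tool call to move; the robot and the scene stay as the last step left them, time stands still between calls to the robot, and variables do not carry over. Pictures are saved under pics/ and viewed, at most 10 in all, crops included, and the job is handed in when it is done.

Besides the shell and the picture viewer there is one more tool, called after "Request:" as name(argument=value, ...) on one line, values as JSON. apply_moves: Moves the arm, as the interface text tells. Its arguments: {"type":"object","properties":{"claw":{"type":"array"},"xyz":{"type":"array"},"twist":{"type":"array"},"force":{"type":"number"}},"required":["claw","xyz","twist"]}

```bash
mkdir -p pics
python3 - <<'E'
from workcell import bot
import cv2,numpy as np
s=bot.observe();print(s['clock'],s['position'],s['tool_rot'],s['grip_width'],s['force'])
for c in("top","scene"):
    f=bot.grab_frame(c);cv2.imwrite(f'pics/{c}0.png',f['img'][:,:,::-1])
    print(c,f['vfov'],f['cx'],f['cy'],np.round(f['view'],3).tolist())
    for q in("gauge","slider_mid","pad_top","red_stop","grey_stop","glaze_jar","timer","clay_crocodile"):
        print(q,[(np.round(d['position'],3).tolist(),round(d['score'],2)) for d in bot.find_in(c,q)[:2]])
E
```

```text
0.0 [0.16592762 0.60221224 0.23072593] [-3.14043251e+00  7.69158566e-05  2.87280607e+00] 0.08510206395090189 [-0.59291385 -0.15856043 -0.12851505]
top 52.6695763123799 324.11154910786763 202.59959530000887 [[0.025, -1.0, -0.01, 0.103], [0.998, 0.024, 0.056, -0.532], [-0.056, -0.012, 0.998, -0.942], [0.0, 0.0, 0.0, 1.0]]
gauge [([0.504, 0.112, 0.016], 0.6)]
slider_mid [([0.506, 0.088, 0.047], 0.86)]
pad_top [([0.512, 0.092, 0.041], 0.76)]
red_stop [([0.488, 0.245, 0.049], 0.53)]
grey_stop [([0.524, -0.009, 0.05], 0.81)]
glaze_jar [([0.416, 0.035, 0.057], 0.64)]
timer [([0.629, 0.214, 0.023], 0.74)]
clay_crocodile [([0.363, 0.229, 0.001], 0.85)]
scene 50.72609267138206 320.81713995297565 198.17152216286294 [[0.892, -0.452, -0.011, -0.427], [0.326, 0.627, 0.707, -0.27], [-0.313, -0.634, 0.707, -0.654], [0.0, 0.0, 0.0, 1.0]]
gauge [([0.501, 0.056, 0.016], 0.81)]
slider_mid [([0.506, 0.092, 0.046], 0.93)]
pad_top [([0.51, 0.094, 0.046], 0.7)]
red_stop [([0.484, 0.243, 0.043], 0.65)]
grey_stop [([0.513, -0.013, 0.043], 0.89)]
glaze_jar [([0.402, 0.011, 0.054], 0.72)]
timer [([0.619, 0.201, 0.025], 0.56)]
clay_crocodile [([0.357, 0.23, 0.002], 0.61), ([0.405, 0.014, 0.056], 0.61)]
```

View pics/top0.png

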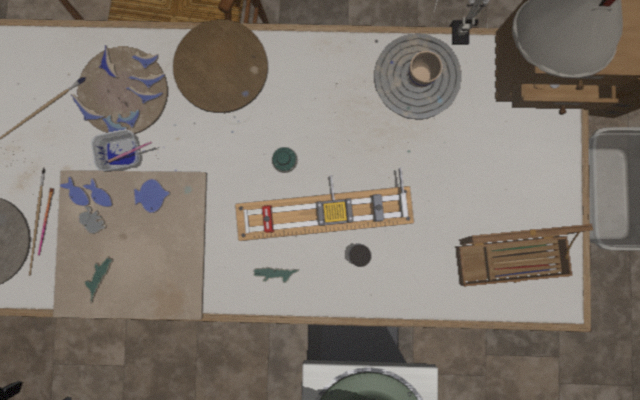

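View pics/scene0.png

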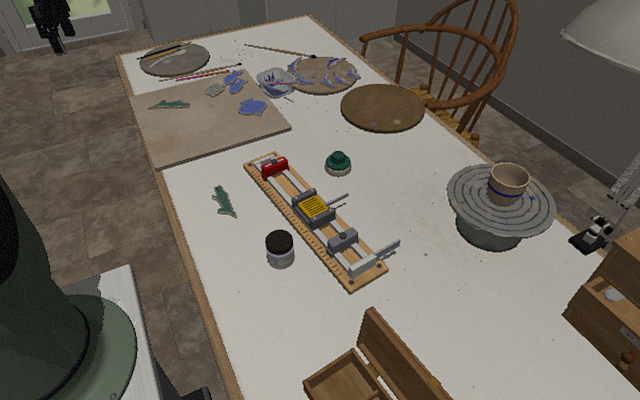

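The top view shows the yellow pad at about (335,212), the red stop at (267,218) and the grey stop at (377,207). The steel jaw is at the right, so gauge +y points left, toward the red stop. The scene view agrees. I'll refine the positions from colour.

```bash
cat > h.py <<'E'
from workcell import bot
import cv2,numpy as np
def back(f,uv,z):
    fl=200/np.tan(np.radians(f['vfov']/2));V=np.array(f['view']);R=V[:3,:3]
    c=-R.T@V[:3,3];d=R.T@np.array([(uv[0]-f['cx'])/fl,-(uv[1]-f['cy'])/fl,-1]);return c+d*(z-c[2])/d[2]
def blob(m,lo=15):
    n,l,st,ce=cv2.connectedComponentsWithStats(m.astype('uint8'))
    return [(st[i].tolist(),ce[i],cv2.minAreaRect(np.argwhere(l==i)[:,::-1].astype('float32'))) for i in range(1,n) if st[i,4]>=lo]
E
python3 - <<'E'
from h import *
for c,lo in(("top",30),("scene",60)):
    f=bot.grab_frame(c);h=cv2.cvtColor(f['img'],cv2.COLOR_RGB2HSV)
    H,S,Vv=[h[...,i].astype(int) for i in range(3)]
    for nm,m,z in(("yellow",(H>20)&(H<34)&(S>170)&(Vv>100),.045),("red",((H<6)|(H>174))&(S>170)&(Vv>60),.045)):
        for st,ce,r in blob(m,lo):
            if 200<ce[0]<450: print(c,nm,st,r,np.round(back(f,r[0],z),4))
    fl=200/np.tan(np.radians(f['vfov']/2))
f=bot.grab_frame("top")
im=cv2.resize(f['img'][175:255,225:425],None,fx=4,fy=4,interpolation=cv2.INTER_CUBIC);cv2.imwrite('pics/crop.png',im[:,:,::-1])
E
```

```text
scene yellow [298, 195, 30, 23, 325] ((312.2000427246094, 205.9000244140625), (17.8885440826416, 24.59674835205078), 63.43495178222656) [0.5065 0.0913 0.045 ]
scene red [261, 157, 28, 24, 271] ((273.973876953125, 167.4907684326172), (14.826380729675293, 28.162277221679688), 64.44003295898438) [0.4836 0.2348 0.045 ]
```

View pics/crop.png

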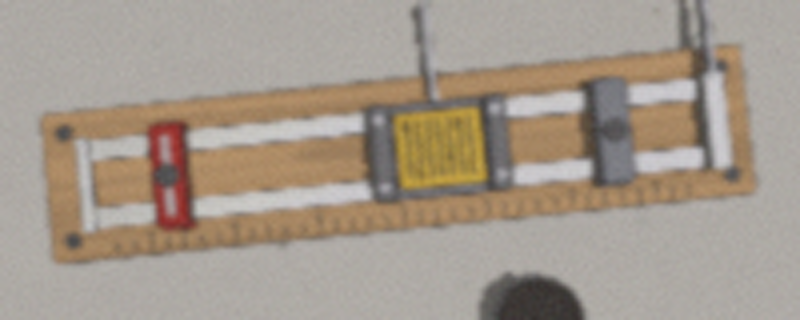

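In the crop (4x, offset 225,175), the pad centre is at (441,148), the red stop at (171,175) and the grey stop at (611,130). The board corners are (42,117), (738,45), (757,188) and (54,262). The path between slider and red stop is free.

Run:
```python
from h import *
f=bot.grab_frame("top")
g=lambda u,v,z:back(f,(225+u/4-.4,175+v/4-.4),z)
p,r,k=g(441,148,.045),g(171,175,.05),g(611,130,.05)
c=[g(*q,.014) for q in((42,117),(738,45),(757,188),(54,262))]
for n,v in zip("prk",(p,r,k)):print(n,np.round(v,4))
m=np.mean(c,0);d=(c[0]+c[3]-c[1]-c[2]);e=r-k
print(np.round(m,4),np.arctan2(-d[0],d[1]),np.arctan2(-e[0],e[1]),np.linalg.norm(d)/2,np.linalg.norm((r-p)[:2]))
s=bot.observe();print(s['position'],s['tool_rot'])
from scipy.spatial.transform import Rotation as R
Rt=R.from_euler('xyz',s['tool_rot']).as_matrix()
t=np.array([p[0],p[1],.16]);print(Rt.T@(t-s['position']))
```

```text
p [0.5073 0.091  0.045 ]
r [0.4879 0.2448 0.05  ]
k [ 0.5198 -0.0055  0.05  ]
[0.5049 0.1163 0.014 ] 0.1287898719832003 0.12672522055664565 0.41684567586889865 0.15496855549886757
[0.16600772 0.60253847 0.23130684] [-3.14159049e+00  8.31106476e-06  2.87276871e+00]
[-0.46490635 -0.40249291  0.07131158]
```

Request:
apply_moves(claw=[0,0,0,0,0,0,0,0,0,0,0,0,0,0,0,0,0,0,0,0], xyz=[[-0.031,-0.0268,0],[-0.031,-0.0268,0],[-0.031,-0.0268,0],[-0.031,-0.0268,0],[-0.031,-0.0268,0],[-0.031,-0.0268,0],[-0.031,-0.0268,0],[-0.031,-0.0268,0],[-0.031,-0.0268,0],[-0.031,-0.0268,0],[-0.031,-0.0268,0],[-0.031,-0.0268,0],[-0.031,-0.0268,0],[-0.031,-0.0268,0],[-0.031,-0.0268,0],[0,0,0.018],[0,0,0.018],[0,0,0.018],[0,0,0.018],[0,0,0]], twist=[[0,0,0],[0,0,0],[0,0,0],[0,0,0],[0,0,0],[0,0,0],[0,0,0],[0,0,0],[0,0,0],[0,0,0],[0,0,0],[0,0,0],[0,0,0],[0,0,0],[0,0,0],[0,0,-0.1],[0,0,-0.1],[0,0,-0.1],[0,0,-0.097],[0,0,0]])

```text
clock: 3.1
position: [0.5066, 0.0911, 0.1577]
tool_rot: [-3.141, -0.003, -3.012]
force: [0.5, -0.8, 0.5]
grip_width: 0.0002
finger_force: 0.0
```

Run:
```python
from h import *
from scipy.spatial.transform import Rotation as R
f=bot.grab_frame("wrist");cv2.imwrite('pics/w1.png',f['img'][:,:,::-1])
s=bot.observe();print(s['position'])
fl=200/np.tan(np.radians(f['vfov']/2));V=np.array(f['view'])
def px(w):
    c=V[:3,:3]@w+V[:3,3];q=np.array([c[0],-c[1],-c[2]]);rr=np.hypot(q[0],q[1]);t=np.arctan2(rr,q[2]);return f['cx']+fl*t*q[0]/rr,f['cy']+fl*t*q[1]/rr
print('pad',px(np.array([.507,.091,.045])),'red',px(np.array([.4875,.2445,.05])),'tcp',px(s['position']))
for q in("pad_top","red_stop","slider_mid"):
    print(q,[(np.round(d['position'],3).tolist(),round(d['score'],2)) for d in bot.find_in("wrist",q)[:2]])
```

```text
[0.50717029 0.09123111 0.15893147]
pad (np.float64(316.2096944246133), np.float64(200.4931551499896)) red (np.float64(480.51546064294985), np.float64(202.99350450621958)) tcp (np.float64(316.1958867414926), np.float64(266.97172835550646))
pad_top [([0.504, 0.094, 0.046], 0.79), ([0.41, 0.036, 0.062], 0.31)]
red_stop [([0.484, 0.243, 0.047], 0.56)]
slider_mid [([0.505, 0.093, 0.044], 0.57)]
```

View pics/w1.png

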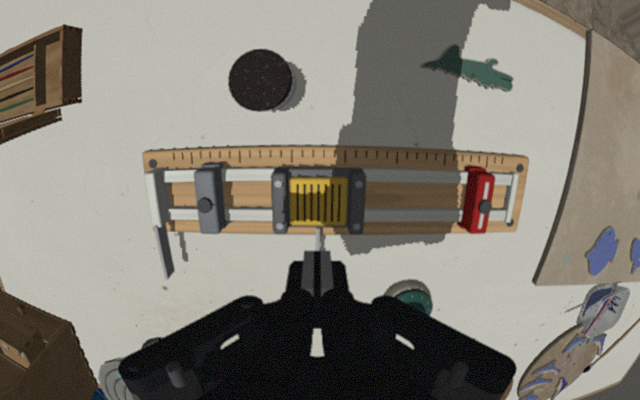

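The wrist view shows the pad centre at (318,202) and the red stop at (480,201). Both lie within 2 px of their projections, so I'll descend.

Request:
apply_moves(claw=[0,0,0,0,0,0,0], xyz=[[0,0,0.025],[0,0,0.025],[0,0,0.025],[0,0,0.02],[0,0,0.01],[0,0,0],[0,0,0]], twist=[[0,0,0],[0,0,0],[0,0,0],[0,0,0],[0,0,0],[0,0,0],[0,0,0]])

```text
clock: 4.0
position: [0.508, 0.0916, 0.0552]
tool_rot: [3.142, 0.001, -3.014]
force: [0.1, 0.1, -0.0]
grip_width: 0.0003
finger_force: 0.0
```

Request:
apply_moves(claw=[0,0,0,0,0], xyz=[[0,0,0.003],[0,0,0.003],[0,0,0.002],[0,0,0],[0,0,0]], twist=[[0,0,0],[0,0,0],[0,0,0],[0,0,0],[0,0,0]])

```text
clock: 4.5
position: [0.5075, 0.0914, 0.0463]
tool_rot: [-3.142, -0.0, -3.013]
force: [0.5, 0.1, -0.3]
grip_width: -0.0001
finger_force: 0.0
```

Just above the pad with no force yet. Pressing in small steps.

Request:
apply_moves(claw=[0,0,0,0,0,0], xyz=[[0,0,0.001],[0,0,0.001],[0,0,0.001],[0,0,0.001],[0,0,0],[0,0,0]], twist=[[0,0,0],[0,0,0],[0,0,0],[0,0,0],[0,0,0],[0,0,0]])

```text
clock: 5.1
position: [0.5077, 0.0915, 0.0425]
tool_rot: [3.142, 0.0, -3.014]
force: [-1.8, 0.1, 7.9]
grip_width: -0.0
finger_force: 3.9
```

Request:
apply_moves(claw=[0,0,0,0], xyz=[[0,0,0.001],[0,0,0.001],[0,0,0],[0,0,0]], twist=[[0,0,0],[0,0,0],[0,0,0],[0,0,0]])

```text
clock: 5.5
position: [0.5077, 0.0915, 0.0406]
tool_rot: [3.142, 0.0, -3.013]
force: [-2.1, -0.3, 9.3]
grip_width: -0.0002
finger_force: 4.5
```

Request:
apply_moves(claw=[0,0,0,0,0,0,0,0,0,0,0,0,0,0,0,0,0,0], xyz=[[0,0.003,0],[0,0.005,0],[0,0.005,0],[0,0.005,0],[0,0.005,0],[0,0.005,0],[0,0.005,0],[0,0.005,0],[0,0.005,0],[0,0.005,0],[0,0.005,0],[0,0.005,0],[0,0.005,0],[0,0.005,0],[0,0.005,0],[0,0.005,0],[0,0.002,0],[0,0,0]], twist=[[0,0,0],[0,0,0],[0,0,0],[0,0,0],[0,0,0],[0,0,0],[0,0,0],[0,0,0],[0,0,0],[0,0,0],[0,0,0],[0,0,0],[0,0,0],[0,0,0],[0,0,0],[0,0,0],[0,0,0],[0,0,0]])

```text
clock: 7.3
position: [0.4976, 0.1713, 0.0407]
tool_rot: [3.141, 0.001, -3.013]
force: [-1.5, 2.0, 8.6]
grip_width: 0.0
finger_force: 4.5
```

Run:
```python
from h import *
f=bot.grab_frame("wrist");cv2.imwrite('pics/w2.png',f['img'][:,:,::-1])
```

```text
(no output)
```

View pics/w2.png

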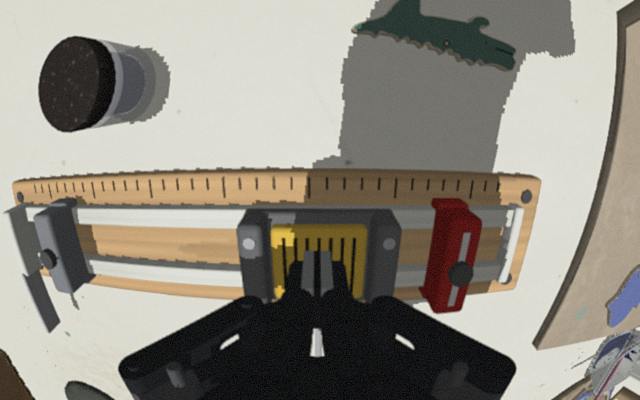

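The picture shows the slider travelling with the fingertips: shoulders at columns 240–400, fingers centred at 317, and the red stop's near face at about 430. The remaining gap is about 25 mm.

Request:
apply_moves(claw=[0,0,0,0,0,0,0,0], xyz=[[0,0.003,0],[0,0.004,0],[0,0.004,0],[0,0.004,0],[0,0.003,0],[0,0.002,0],[0,0,0],[0,0,0]], twist=[[0,0,0],[0,0,0],[0,0,0],[0,0,0],[0,0,0],[0,0,0],[0,0,0],[0,0,0]])

```text
clock: 8.15
position: [0.4951, 0.1911, 0.0407]
tool_rot: [3.141, 0.001, -3.013]
force: [-1.3, 1.0, 8.0]
grip_width: 0.0001
finger_force: 4.5
```

Request:
apply_moves(claw=[0,0,0,0,0,0], xyz=[[0,0.001,0],[0,0.001,0],[0,0.001,0],[0,0.001,0],[0,0,0],[0,0,0]], twist=[[0,0,0],[0,0,0],[0,0,0],[0,0,0],[0,0,0],[0,0,0]])

```text
clock: 8.75
position: [0.4946, 0.1947, 0.0407]
tool_rot: [3.141, 0.001, -3.013]
force: [-0.6, -0.2, 9.4]
grip_width: 0.0003
finger_force: 4.5
```

Request:
apply_moves(claw=[0,0,0,0,0,0], xyz=[[0,0.001,0],[0,0.001,0],[0,0.001,0],[0,0.001,0],[0,0,0],[0,0,0]], twist=[[0,0,0],[0,0,0],[0,0,0],[0,0,0],[0,0,0],[0,0,0]])

```text
clock: 9.35
position: [0.4942, 0.1977, 0.0406]
tool_rot: [-3.141, 0.001, -3.014]
force: [1.4, -6.1, 9.7]
grip_width: -0.0004
finger_force: 4.5
```

Run:
```python
from h import *
f=bot.grab_frame("wrist");cv2.imwrite('pics/w3.png',cv2.resize(f['img'][180:330,200:500],None,fx=2,fy=2)[:,:,::-1])
```

```text
(no output)
```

View pics/w3.png

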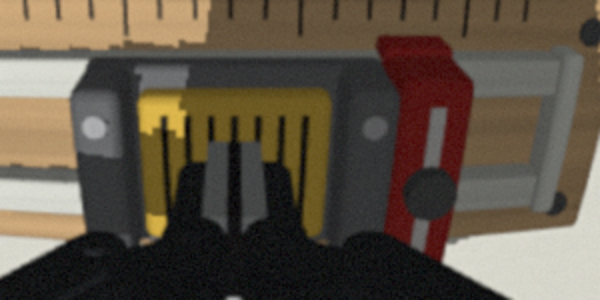

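In this crop the slider's right shoulder meets the red block at about column 390 with no gap, and the push force has risen to 6 N. One more small push to confirm, then release straight up.

Request:
apply_moves(claw=[0,0,0], xyz=[[0,0.001,0],[0,0,0],[0,0,0]], twist=[[0,0,0],[0,0,0],[0,0,0]])

```text
clock: 9.7
position: [0.4941, 0.1986, 0.0406]
tool_rot: [-3.141, 0.001, -3.014]
force: [1.4, -6.5, 8.9]
grip_width: 0.0002
finger_force: 4.5
```

Request:
apply_moves(claw=[0,0,0,0,0,0,0,0,0,0,0], xyz=[[0,0,-0.002],[0,0,-0.002],[0,0,-0.003],[0,0,-0.005],[0,0,-0.01],[0,0,-0.02],[0,0,-0.03],[0,0,-0.03],[0,0,-0.02],[0,0,0],[0,0,0]], twist=[[0,0,0],[0,0,0],[0,0,0],[0,0,0],[0,0,0],[0,0,0],[0,0,0],[0,0,0],[0,0,0],[0,0,0],[0,0,0]])

```text
clock: 10.8
position: [0.4936, 0.1998, 0.1628]
tool_rot: [3.141, 0.001, -3.013]
force: [0.2, 0.0, 0.2]
grip_width: 0.0002
finger_force: 0.0
```

Run:
```python
from h import *
f=bot.grab_frame("wrist");cv2.imwrite('pics/w4.png',f['img'][:,:,::-1])
s=bot.observe();print(s['clock'],s['position'],s['force'])
```

```text
10.85 [0.49328675 0.1995574  0.16213309] [-0.32891131  0.0901811   0.67630849]
```

View pics/w4.png

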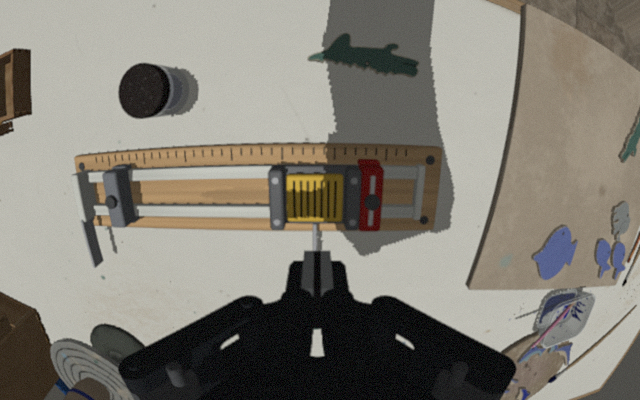

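The slider's right shoulder (column 360) sits flush against the red stop (360–382). The pad is up, the jar and crocodile are undisturbed, and the arm is clear.

```bash
python3 -c "
from workcell import bot
print(bot.job_done())"
```

```text
the job is handed in; nothing more can be done
None
```

The job is handed in: the slider sits flush against the red stop with its pad up and the arm clear of it, finished at about 11 s, with the jar, timer and crocodile not touched.

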